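# Lock the sloping display case

### The job

Lock the sloping display case before it goes back on the rack: turn the round lock hub by its black grip bar until its keyway faces the brass bolt, then slide the bolt fully home into the keyway. Leave the other things around the case where they are.

Things in the scene. Friction and masses are not known exactly. Their poses are not given: they have to be found in the camera images.
- case: fixed wooden wedge-shaped display case, 254 mm deep (x), 320 mm wide (y), 50 mm high in front, 209 mm at the back; origin: centre of its underside; z up; its front (own -x) faces roughly to the robot. Its top slopes down to the front at 32 deg (0.559 rad): outward normal n = (-0.530, 0, 0.848), up-slope = (0.848, 0, 0.530) in the case's axes
- lamp_mid (a point): middle of the case's fixed display lamp: a 20 mm tube, 300 mm long along case y, 360 mm above the table, almost straight over the lock (30 mm beyond hub_grip and bolt_post in case x), carried at both ends (case y = +-155 mm) by 12 mm arms that run level to the back of the case and down. An upright tool cannot reach the lock under it; a tool along n passes in front of it
- lock_plate (a point): point on the sloping top where the hub's axis meets it. x = up-slope, y = case +y, z = n; fixed to the case. A dark steel plate 3 mm thick lies here: x -59 to 59 mm, y -66 to 166 mm; the hub sits here, the bolt to the left (+y). Up-slope of x = 77 mm is a window with stones in a wooden frame 10 mm high
- hub_grip (a point): on the hub's axis, 38 mm from lock_plate along n, at mid-height of the grip bar. Axes turn with the hub: z = n, y = along the bar, towards the keyway, x = across the bar. Aluminium disc, 100 mm diameter, top face 22 mm below this point (along z). Black bar on it: 56 mm (y) x 14 mm (x), from 22 mm below to 12 mm above this point; red stripe on its top, on the keyway's half
- keyway_mouth (a point): middle of the keyway's mouth at the disc's rim, 50 mm from the hub's axis, 28 mm below hub_grip along z; axes as hub_grip. The keyway is the only slot in the disc: 16 mm wide, 20 mm deep inwards from the rim, cut right through the disc's 12 mm thickness, a short red line on each side of it
- lock_hub (a joint): turn of the hub in rad, positive counter-clockwise seen from outside the sloping top; 0 = keyway exactly facing the bolt (hub_grip y along case +y). Starts between 0.5 and 1.9; end stops at -1.6 and 3.2; stays where it is left; friction about 0.08 N m
- bolt_post (a point): on the axis of the bolt's round brass post (16 mm diameter, standing along n), 38 mm from the sloping top. Axes as lock_plate; the bolt closes along -y, straight at the hub's axis. Post top 10 mm above this point; bolt bar (23 mm below) and two rails (26 mm below, out to x = 19 mm either side) beneath. Distance to hub_grip along y: 125 mm withdrawn, 83 mm fully home
- bolt_nose (a point): rounded tip of the bolt's tongue (12 mm wide, 10 mm thick, so 2 mm play either side in the keyway), 50 mm from bolt_post along -y and 28 mm lower along z; axes as bolt_post
- lock_bolt (a joint): travel of the bolt towards the hub in m: 0 withdrawn, 0.042 fully home at its end stop (nose 17 mm inside the rim). The nose reaches the rim at 0.025 and stops there against the disc unless the keyway faces it. Starts between 0 and 0.018; friction about 2 N; stays where it is left
- tin: bystander: round canvas and leather binocular case, 94 mm diameter, 112 mm high; origin under its centre
- camera_case: bystander: tan leather camera case, 79 x 134 x 90 mm; origin under its centre
- ore: bystander: dark grey rock, about 85 x 75 x 60 mm; origin under its centre
- copper_ore: bystander: greenish rock, about 70 x 60 x 50 mm; origin under its centre
- wood_box: bystander: small wooden box, 92 x 72 mm and 56 mm high with its brass knob; origin under its centre
- brush: bystander: dusting brush, 170 mm long, lying on the table along its own x

How it is judged:
By the outcome, as a careful person would: the job done as asked, in the order asked, and still so for the second after the job is handed in, with the robot touching nothing.
It also fails if it takes over 64 s, if anything falls off the work surface, if the arm or the gripper's body presses on something with over 40 N, if the wrist force passes 120 N, or if a joint passes its speed limit or range.

### The arm

A 6-joint arm with a two-finger parallel gripper is mounted at the origin on the work surface. World frame = base frame: x ahead of the robot, y to its left, z up, the work surface at z = 0. Lengths are in m, angles in rad, forces in N, time in s.
With the tool pointing down it reaches from about 0.275 to 0.975 m from the base axis. Payload 8.4 kg.
Tool frame: the origin (TCP) lies on the centre line of the jaws, within the pads' length; the fingertips stand 22 mm ahead of it and the grasp point (between the pads) lies 3 mm ahead of it; z points along the fingers, y is the line along which they close (so a half turn about z gives the same grasp; the last joint's range is limited). The gripper opens to 92 mm and grips with 3 to 60 N. Pads are 20 mm wide; open, the fingers measure 128 mm over their backs; the gripper's body (75 mm by 189 mm) begins 69 mm behind the grasp point.
Start: joints at [1.168, 0.353, 1.633, -0, 1.155, -0.002], TCP at [0.244, 0.575, 0.237] pointing down, gripper open.
Joint ranges: [-2.63, 2.63], [-0.92, 2.1], [0.06, 2.66], [-1.3, 4.44], [0, 2.69], [-3.02, 3.02]. Speed limits (rad/s): [2.22, 2.22, 2.79, 3.14, 3.14, 3.14].

### API

Orientations are given as a 3x3 rotation matrix whose columns are the frame's x, y, z axes.
In Python, from cell import get_obs, grab_frame, camera_params, hand_in gives the robot as it stands.
- The arm moves only by the tool carry_out, never from a script. Its argument "moves" is text: rows parted by semicolons, each of 5 numbers parted by spaces: the closure, from -1 (fully open) to 1 (shut), then the shift along the tool's x, y, z in mm, then the turn about the tool's z in degrees. A call has 1 to 20 rows; each row shifts and turns the commanded pose from where the row before left it, along the tool's axes as they then stand; what a row does not reach is not made up. A row lasts 1/10 s, in which the tool goes at most 50 mm and 8.59 degrees, less where a joint would pass 70% of its speed; a pose out of reach is approached as far as the arm can. A call with a gripper value outside its range is refused whole. The fingers move at their own pace and stop on an object; "squeeze" is the grip in N (left out, the last holds). Time passes only in rows, so rows that do not move let the fingers close. It gives the time, the measured TCP pose, the force, the opening and the grip force at its end, in the units of the state.
- get_obs(): the state, without advancing time (a new reading comes with each control period).
- grab_frame(name): name is "scene" or "top"; returns the picture (400x640x3 uint8, blue, green, red); there is no depth.
- camera_params(name): a dict with "fx", "fy", "cx", "cy" (pixels), "dist_coeffs" ([k1, k2, p1, p2, k3] as OpenCV has them; the pictures are not rectified), "R" (3x3) and "t" (3): a world point X has camera coordinates R X + t. Camera axes: x right, y down, z forward; pixel columns grow to the right and rows downward; lengths in m; the calibration is good to about 2 mm. A picture is of the moment at which its call begins. camera_params takes no time and is no camera call.
- hand_in(): hands the job in; it is judged then, once.
The state is a dict: "time": time; "qpos": joint angles; "qvel": joint speeds; "tau": joint torques, N m; "ee_pos": TCP position; "ee_rot": TCP orientation; "ft_force": force on the tool from outside, world axes, zero at the start; "wrist_torque": the same for the moment, N m; "opening": finger opening in m; "grip_force": force on a finger pad.
Only numpy, scipy, OpenCV 4.12 (cv2) and the standard library are available. Lean on these libraries where they do the work, as an engineer would, in place of code of your own. Each camera call takes 0.05 s, during which the arm holds its last target. There are 200 camera calls.

## Working session

There is one attempt and no reset: what is moved stays moved. The work goes in short steps, Python scripts to look and compute and a tool call to move; the robot and the scene stay as the last step left them, time stands still between calls to the robot, and variables do not carry over. Pictures are saved under pics/ and viewed, at most 10 in all, crops included, and the job is handed in when it is done.

Besides the shell and the picture viewer there is one more tool, called after "Call:" as name(argument=value, ...) on one line, values as JSON. carry_out: Moves the arm, as the interface text tells. Its arguments: {"type":"object","properties":{"moves":{"type":"string"},"squeeze":{"type":"number"}},"required":["moves"]}

```bash
mkdir -p pics; python3 - <<'E'
from cell import *
import cv2
for n in("scene","top"):
    cv2.imwrite(f"pics/{n}0.png",grab_frame(n)); p=camera_params(n); print(n,{k:(v.tolist() if hasattr(v,'tolist') else v) for k,v in p.items()})
o=get_obs();print(o)
E
```

```text
scene {'fx': 402.8273614104451, 'fy': 402.8273614104451, 'cx': 316.46744876883486, 'cy': 204.37250930537422, 'dist_coeffs': [0.01759179176821414, 0.0, 0.0, 0.0, 0.0], 'R': [[0.26649572348339623, 0.9637100313993983, 0.015588609470769151], [0.5798586310178256, -0.14738778850960274, -0.8012744896927531], [-0.7698986929455031, 0.22257541458665112, -0.5980937948368853]], 't': [-0.14862085362123054, -0.12412933817966121, 1.8844866868418866]}
top {'fx': 515.1526009976295, 'fy': 515.1526009976295, 'cx': 315.5390670717501, 'cy': 188.87447205065075, 'dist_coeffs': [0.049335818112865276, 0.0, 0.0, 0.0, 0.0], 'R': [[-0.0024450586211461913, -0.9999867234206616, 0.004535931078413118], [-0.9869942757405802, 0.0016841458100393908, -0.1607465810156408], [0.16073680768158427, -0.004869972823279556, -0.986985289668004]], 't': [-0.00915850604605234, 0.5961042010065843, 1.6688389381028137]}
{'time': 0.1, 'qpos': array([ 1.16759907e+00,  3.53596454e-01,  1.63408022e+00, -9.37619880e-06,
        1.15518347e+00, -2.40398079e-03]), 'qvel': array([-0.00021909, -0.00084443, -0.00235787, -0.00174937,  0.00114914,
       -0.00110422]), 'tau': array([ 9.11923726e-04, -5.94900656e+01, -3.34927940e+01,  7.00433669e-02,
        1.83483353e-02, -2.02876691e-05]), 'ee_pos': array([0.24367992, 0.57507374, 0.23591902]), 'ee_rot': array([[-9.20753267e-01,  3.90145078e-01, -4.89423344e-04],
       [ 3.90145385e-01,  9.20752525e-01, -1.16921616e-03],
       [-5.52614812e-06, -1.26750585e-03, -9.99999197e-01]]), 'ft_force': array([ 0.66585308,  0.3808182 , -0.14661795]), 'wrist_torque': array([ 0.01401783,  0.03828948, -0.0523713 ]), 'grip_force': 0.0, 'opening': 0.09171535774601643}
```

View pics/scene0.png

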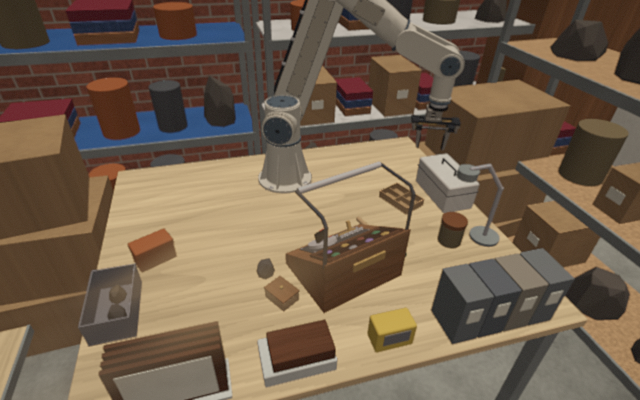

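View pics/top0.png

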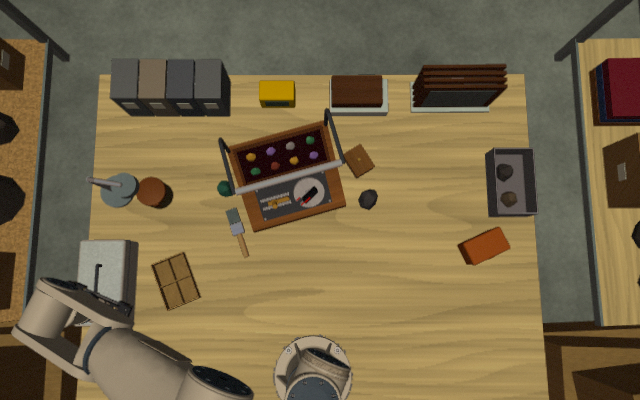

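The scene view is taken from behind the case: the lamp bar runs (300,190)-(382,165) and hides most of the lock. The top view shows the hub at about (309,193), the bolt at about (276,202), and the brush nearby at (238,230). I'll enlarge the lock in both views.

```bash
python3 - <<'E'
import cv2
a=cv2.imread("pics/top0.png")[100:260,205:365]; b=cv2.imread("pics/scene0.png")[155:315,275:425]
cv2.imwrite("pics/c1.png",cv2.resize(a,(800,600) if 0 else (600,600),interpolation=cv2.INTER_CUBIC))
cv2.imwrite("pics/c2.png",cv2.resize(b[:110],(750,550),interpolation=cv2.INTER_CUBIC))
E
```

```text
(no output)
```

View pics/c1.png

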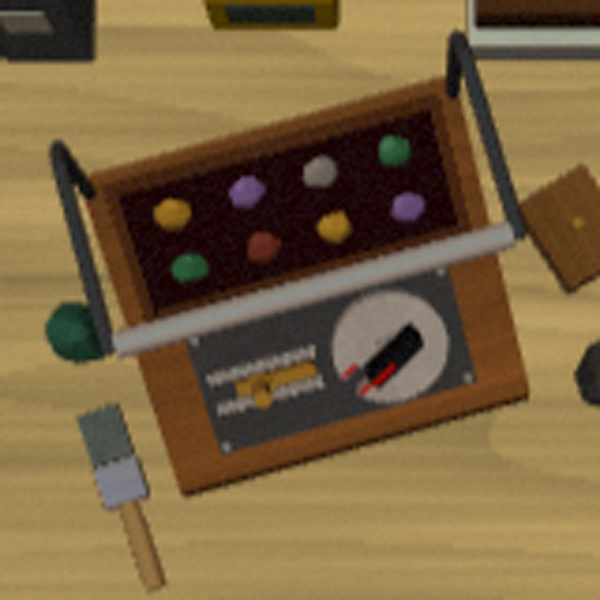

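View pics/c2.png

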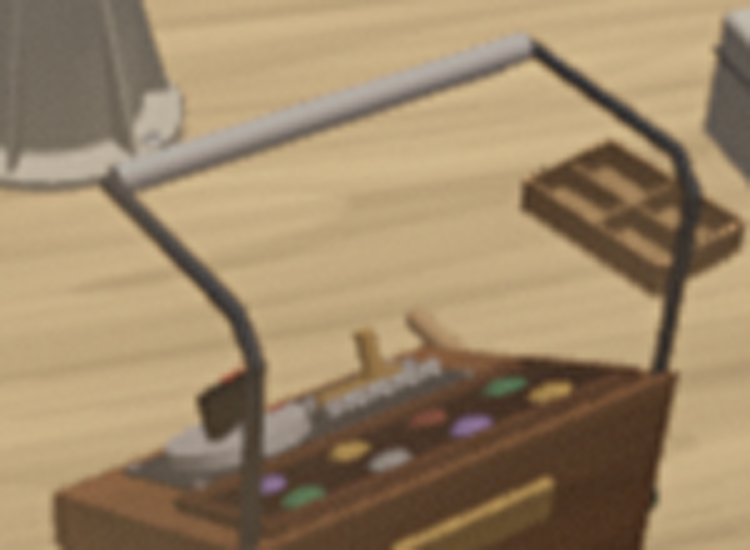

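Top crop, scaled 3.75x from an origin of (205,100):
- The disc is centred at about (390,347).
- The bar with its red stripe points down-left, at about (378,380) to (408,340).
- The bolt post is at (262,388).
- The lamp runs (118,345)-(518,235).

Scene crop, scaled 5x from an origin of (275,155):
- The post top is at (367,332).
- The bar is at about (225,405).
- The lamp ends are at (122,180) and (533,45).

Next I'll measure these with masks and rays.

```bash
cat > h.py <<'E'
import cv2, numpy as np
from cell import *
def cam(n):
    p=camera_params(n); K=np.array([[p["fx"],0,p["cx"]],[0,p["fy"],p["cy"]],[0,0,1]])
    return K,np.array(p["dist_coeffs"]),np.array(p["R"]),np.array(p["t"])
C={n:cam(n) for n in("scene","top")}
def ray(n,uv):
    K,d,R,t=C[n]; x,y=cv2.undistortPoints(np.array([[uv]],float),K,d)[0,0]
    v=R.T@[x,y,1]; return -R.T@t,v/np.linalg.norm(v)
def tri(uvs,uvt):
    (a,u),(b,v)=ray("scene",uvs),ray("top",uvt)
    s=np.linalg.lstsq(np.c_[u,-v],b-a,rcond=None)[0]
    P,Q=a+s[0]*u,b+s[1]*v; return (P+Q)/2,np.linalg.norm(P-Q)
def onplane(n,uv,p0,nn):
    a,u=ray(n,uv); return a+u*((p0-a)@nn)/(u@nn)
def proj(n,X):
    K,d,R,t=C[n]; return cv2.projectPoints(np.array(X,float).reshape(-1,1,3),cv2.Rodrigues(R)[0],t,K,d)[0][:,0]
T=lambda x,y:(205+(x+.5)/3.75-.5,100+(y+.5)/3.75-.5)
S=lambda x,y:(275+(x+.5)/5-.5,155+(y+.5)/5-.5)
E
python3 - <<'E'
from h import *
np.set_printoptions(precision=4,suppress=True)
L,e1=tri(S(533,45),T(118,345)); Rr,e2=tri(S(122,180),T(518,235)); print("lamp",L,e1,Rr,e2,np.linalg.norm(L-Rr))
d=L-Rr; yaw=np.arctan2(-d[0],d[1]); print("yaw",np.degrees(yaw))
for q in [(262,378),(262,385),(265,378)]: print("post top",tri(S(367,334),T(*q)))
im=cv2.imread("pics/top0.png"); hsv=cv2.cvtColor(im,cv2.COLOR_BGR2HSV).astype(int)
h,s,v=[hsv[...,i] for i in range(3)]
roi=np.zeros(h.shape,bool); roi[172:212,285:328]=1
def blobs(m,nm):
    n,l,st,c=cv2.connectedComponentsWithStats((m).astype(np.uint8))
    for i in range(1,n):
        if st[i,4]>2: print(nm,st[i],c[i])
red=roi&((h<8)|(h>172))&(s>140)&(v>90); blobs(red,"red")
blk=roi&(v<45); blobs(blk,"blk")
disc=roi&(s<45)&(v>125); blobs(disc,"disc")
roi2=np.zeros(h.shape,bool); roi2[190:212,258:292]=1
br=roi2&(s>110)&(h>12)&(h<35); blobs(br,"brass")
for m,nm in((red,"red"),(blk,"blk")):
    ys,xs=np.nonzero(m); print(nm,list(zip(xs,ys)))
cs=max(cv2.findContours(disc.astype(np.uint8),0,cv2.CHAIN_APPROX_NONE)[0],key=cv2.contourArea)
print("ell",cv2.fitEllipse(cv2.convexHull(cs)))
# scene bits
im=cv2.imread("pics/scene0.png"); hsv=cv2.cvtColor(im,cv2.COLOR_BGR2HSV).astype(int)
h,s,v=[hsv[...,i] for i in range(3)]
m=(s>120)&(h>12)&(h<35); r=np.zeros(h.shape,bool); r[218:238,340:356]=1; print(hsv[218:236,345:353,1])
print(hsv[218:236,345:353,2])
E
```

```text
lamp [0.5397 0.211  0.3604] 0.009256105890723771 [ 0.6202 -0.08    0.3587] 0.007811342939144773 0.30191756858311297
yaw 15.459773092508584
post top (array([0.5437, 0.1173, 0.1429]), np.float64(0.0029782917007527758))
post top (array([0.5387, 0.1184, 0.1386]), np.float64(0.0012277370026619126))
post top (array([0.544 , 0.1159, 0.1433]), np.float64(0.0005942116686060465))
red [297 197   3   3   5] [298.2 198.2]
red [301 197   9   8  16] [305.3125 200.8125]
blk [302 187  16  14  90] [309.9667 193.4111]
disc [285 172  29   9 106] [295.7925 174.7264]
disc [294 178  30  29 452] [309.0885 190.5   ]
disc [285 193   4   2   5] [286.8 193.8]
disc [289 201   2   2   3] [289.6667 201.6667]
brass [268 196  22  13 130] [277.5846 201.4   ]
brass [258 206   3   6  13] [258.6923 208.9231]
red [(np.int64(299), np.int64(197)), (np.int64(309), np.int64(197)), (np.int64(298), np.int64(198)), (np.int64(299), np.int64(198)), (np.int64(308), np.int64(198)), (np.int64(309), np.int64(198)), (np.int64(297), np.int64(199)), (np.int64(298), np.int64(199)), (np.int64(307), np.int64(199)), (np.int64(308), np.int64
[... 3938 characters left out ...]
[ 27  29  31  37  36  42  49  48]
 [ 29  33  36  39  48  53  56  53]]
[[181 181 181 180 182 182 182 183]
 [180 182 181 182 186 189 190 191]
 [182 182 180 178 182 191 194 193]
 [174 158 158 162 168 185 194 194]
 [166 126 129 146 154 173 193 196]
 [182 133 120 140 153 172 194 198]
 [191 146 118 136 150 166 193 198]
 [192 153 120 133 147 162 186 195]
 [192 161 122 127 145 153 168 178]
 [193 181 134 124 143 150 152 154]
 [188 178 136 124 140 149 150 152]
 [163 152 129 124 139 147 149 149]
 [129 132 127 129 139 147 149 148]
 [136 147 147 147 151 153 153 146]
 [150 151 150 149 156 152 148 148]
 [154 151 147 142 146 141 138 141]
 [153 147 147 138 128 115  99 102]
 [143 139 142 119 101  92  86  87]]
```

Call:
carry_out(moves="-1 0 0 0 0")

```text
time: 0.2
ee_pos: [0.2438, 0.5752, 0.2361]
ee_rot: [[-0.921, 0.39, -0.0], [0.39, 0.921, -0.001], [-0.0, -0.001, -1.0]]
ft_force: [-0.7, -0.4, 0.1]
opening: 0.0921
grip_force: 0.0
```

```bash
python3 - <<'E'
from h import *
np.set_printoptions(precision=4,suppress=True)
ez=np.array([0,0,1.]); P=lambda q,z:onplane("top",q,np.array([0,0,z]),ez)
L,Rr=P(T(119,344),.36),P(T(517,236),.36); print("lamp top",L,Rr,np.linalg.norm(L-Rr)); print("proj scene crop",(proj("scene",[L,Rr])-[275,155])*5)
d=L-Rr; yaw=np.arctan2(-d[0],d[1]); print(np.degrees(yaw))
c,s=np.cos(yaw),np.sin(yaw); ex=np.array([c,s,0]); ey=np.array([-s,c,0]); n=-.53*ex+.848*ez; up=.848*ex+.53*ez
M=(L+Rr)/2; xg=M@ex-.030   # hub_grip case-x coordinate
print("from lamp, xg",xg)
pd=onplane("top",(308.7,192.0),(xg+.022*.53)*ex,ex); print("disc centre via lamp",pd,"hub_grip",pd+.022*n)
# front base corners: on z=0
A,B=P(T(186,493),0),P(T(528,399),0); print("front corners",A,B,np.linalg.norm(A-B),np.degrees(np.arctan2(-(A-B)[0],(A-B)[1])))
xf=((A+B)/2)@ex; print("xfront",xf)
p0=xf*ex+.05*ez
pd2=onplane("top",(308.7,192.0),p0+.016*n,n); print("disc via slope",pd2,"grip",pd2+.022*n,"xg",(pd2+.022*n)@ex)
for q in [(262,378),(262,388)]: print("post top via slope",onplane("top",T(*q),p0+.048*n,n)@np.c_[ex,ey,ez])
# plate screws midpoint
sc=[T(195,342),T(441,272),T(468,378),T(226,447)]
Q=np.array([onplane("top",q,p0+.003*n,n) for q in sc]); print("screws up,y",np.c_[Q@up,Q@ey]); print("hub up,y",pd2@up,pd2@ey)
# bar angle
tp=p0+.050*n
for nm,q in dict(red1=(309.3,196.7),red2=(301,204.2)).items():
    X=onplane("top",q,tp,n)-pd2; print(nm,X@up,X@ey)
a=onplane("top",(309,197.4),tp,n);b=onplane("top",(301.5,203.9),tp,n); print("stripe ang(from +y, ccw)",np.arctan2(-(b-a)@up,(b-a)@ey))
k=onplane("top",(298.2,198.2),p0+.016*n,n)-pd2; print("keyline",k@up,k@ey)
print("pd2->scene",(proj("scene",[pd2,pd2+.034*n])-[275,155])*5)
E
```

```text
lamp top [0.5388 0.2059 0.36  ] [ 0.6183 -0.083   0.36  ] 0.29965246871451934
proj scene crop [[515.8776  44.5868]
 [107.5211 175.1272]]
15.378001669946038
from lamp, xg 0.5441497233380955
disc centre via lamp [0.5732 0.0117 0.1271] hub_grip [0.562  0.0086 0.1458]
front corners [0.4598 0.1968 0.    ] [ 0.5445 -0.1124  0.    ] 0.32060014860846764 15.31831013984793
xfront 0.4953497847859301
disc via slope [0.5761 0.0119 0.1084] grip [0.5649 0.0088 0.1271] xg 0.5470128511190633
post top via slope [ 0.556  -0.0299  0.1445]
post top via slope [ 0.5485 -0.0276  0.1398]
screws up,y [[ 0.5771  0.0178]
 [ 0.5799 -0.1997]
 [ 0.477  -0.2008]
 [ 0.4748  0.0184]]
hub up,y 0.531230383471816 -0.14132447126990966
red1 -0.0014628329096030275 0.0030930263068625467
red2 -0.018881183603335103 0.03445247247635256
stripe ang(from +y, ccw) 0.4850571788349933
keyline -0.011243021911378364 0.0377028891934311
pd2->scene [[233.7347 424.1073]
 [220.945  377.1184]]
```

Call:
carry_out(moves="-1 0 0 -50 -8; -1 0 0 -50 -8; -1 0 0 -50 -8; -1 0 0 -50 -8; -1 0 0 -50 -8; -1 0 0 -50 -8; -1 0 0 -50 0; -1 0 0 -50 0")

```text
time: 1.0
ee_pos: [0.2436, 0.5749, 0.6387]
ee_rot: [[-0.906, -0.423, 0.0], [-0.423, 0.906, 0.0], [-0.0, 0.0, -1.0]]
ft_force: [0.9, 1.2, 0.1]
opening: 0.0922
grip_force: 0.0
```

The top view agrees with itself: yaw is about 15.4°, hub_grip is about (0.562, 0.008, 0.125) and the hub angle is about 0.5. Rows can't tilt the tool directly, so I'll swing to the case's azimuth and see what the arm does at the edge of its reach.

Call:
carry_out(moves="-1 0 0 0 8.3;-1 0 0 0 8.3;-1 0 0 0 8.3;-1 0 0 0 8.3;-1 0 0 0 8.3;-1 0 0 0 8.3;-1 0 0 0 8.3;-1 0 0 0 8.3;-1 0 0 0 8.3;-1 0 0 0 8.3;-1 0 0 0 8.3;-1 0 0 0 8.3")

```text
time: 2.2
ee_pos: [0.2438, 0.5755, 0.6364]
ee_rot: [[-0.26, 0.965, -0.0], [0.965, 0.26, -0.0], [-0.0, -0.0, -1.0]]
ft_force: [0.5, -0.5, 0.3]
opening: 0.0918
grip_force: 0.0
```

Call:
carry_out(moves="-1 -49 0 0 0;-1 -49 0 0 0;-1 -49 0 0 0;-1 -49 0 0 0;-1 -49 0 0 0;-1 -49 0 0 0;-1 -49 0 0 0;-1 -49 0 0 0;-1 -49 0 0 0;-1 -49 0 0 0;-1 0 50 0 0;-1 0 50 0 0;-1 0 50 0 0;-1 0 50 0 0;-1 0 0 0 0")

```text
time: 3.7
ee_pos: [0.5724, 0.1576, 0.6307]
ee_rot: [[-0.266, 0.964, -0.007], [0.964, 0.266, -0.002], [-0.0, -0.008, -1.0]]
ft_force: [-0.6, -1.0, -0.3]
opening: 0.0921
grip_force: 0.0
```

```bash
python3 -c "
from cell import *
o=get_obs();print(o['time'],o['qpos'].round(3),o['ee_pos'].round(4));print(o['ee_rot'].round(3))"
```

```text
3.7 [ 0.266  0.199  1.016 -0.     1.934 -0.003] [0.5724 0.1576 0.6307]
[[-0.266  0.964 -0.007]
 [ 0.964  0.266 -0.002]
 [-0.    -0.008 -1.   ]]
```

Call:
carry_out(moves="-1 0 0 -50 0;-1 0 0 -50 0;-1 0 0 -50 0;-1 0 0 -50 0;-1 0 0 0 0;-1 0 0 0 0")

```text
time: 4.3
ee_pos: [0.5702, 0.1573, 0.8133]
ee_rot: [[-0.266, 0.964, 0.001], [0.964, 0.266, 0.0], [-0.0, 0.001, -1.0]]
ft_force: [0.2, 0.5, -0.3]
opening: 0.092
grip_force: 0.0
```

```bash
python3 -c "
from cell import *
o=get_obs();print(o['time'],o['qpos'].round(3),o['ee_pos'].round(4));print(o['ee_rot'].round(3))"
```

```text
4.3 [ 0.267  0.401  0.317 -0.     2.423 -0.003] [0.5702 0.1573 0.8133]
[[-0.266  0.964  0.001]
 [ 0.964  0.266  0.   ]
 [-0.     0.001 -1.   ]]
```

Call:
carry_out(moves="-1 0 0 -20 0;-1 0 0 -20 0;-1 0 0 -20 0;-1 0 0 -20 0;-1 0 0 -20 0;-1 0 0 0 0;-1 0 0 0 0")

```text
time: 5.0
ee_pos: [0.5387, 0.1486, 0.8658]
ee_rot: [[-0.266, 0.963, 0.03], [0.964, 0.266, 0.008], [-0.0, 0.031, -1.0]]
ft_force: [1.2, 0.4, 0.4]
opening: 0.0919
grip_force: 0.0
```

```bash
python3 -c "
from cell import *
o=get_obs();print(o['time'],o['qpos'].round(3),o['ee_pos'].round(4));print(o['ee_rot'].round(3))"
```

```text
5.0 [ 0.266  0.459  0.061  0.     2.59  -0.003] [0.5387 0.1486 0.8658]
[[-0.266  0.963  0.03 ]
 [ 0.964  0.266  0.008]
 [-0.     0.031 -1.   ]]
```

At the reach limit the tool begins to tilt outward, by 0.03 so far. I'll keep pushing up.

Call:
carry_out(moves="-1 0 0 -50 0;-1 0 0 -50 0;-1 0 0 -50 0;-1 0 0 -50 0;-1 0 0 0 0")

```text
time: 5.5
ee_pos: [0.4536, 0.1251, 0.9287]
ee_rot: [[-0.266, 0.958, 0.11], [0.964, 0.265, 0.03], [-0.0, 0.114, -0.993]]
ft_force: [0.6, -0.3, 0.6]
opening: 0.0918
grip_force: 0.0
```

```bash
cat > o.py <<'E'
from cell import *
o=get_obs();print(o['time'],o['qpos'].round(3),o['ee_pos'].round(4));print(o['ee_rot'].round(3))
E
python3 o.py
```

```text
5.5 [ 2.660e-01  3.370e-01  5.800e-02  1.000e-03  2.632e+00 -3.000e-03] [0.4536 0.1251 0.9287]
[[-0.266  0.958  0.11 ]
 [ 0.964  0.265  0.03 ]
 [-0.     0.114 -0.993]]
```

Call:
carry_out(moves="-1 0 0 -50 0;-1 0 0 -50 0;-1 0 0 -50 0;-1 0 0 -50 0;-1 0 0 -50 0;-1 0 0 -50 0;-1 0 0 -50 0;-1 0 0 -50 0;-1 0 0 -50 0;-1 0 0 -50 0;-1 0 0 0 0")

```text
time: 6.6
ee_pos: [0.2634, 0.0727, 1.0218]
ee_rot: [[-0.266, 0.916, 0.301], [0.964, 0.253, 0.083], [-0.0, 0.312, -0.95]]
ft_force: [0.3, -0.2, -0.2]
opening: 0.0916
grip_force: 0.0
```

```bash
python3 o.py
```

```text
6.6 [ 0.261  0.077  0.058  0.005  2.69  -0.003] [0.2634 0.0727 1.0218]
[[-0.266  0.916  0.301]
 [ 0.964  0.253  0.083]
 [-0.     0.312 -0.95 ]]
```

Call:
carry_out(moves="-1 0 0 -50 0;-1 0 0 -50 0;-1 0 0 -50 0;-1 0 0 -50 0;-1 0 0 -50 0;-1 0 0 -50 0;-1 0 0 0 0")

```text
time: 7.3
ee_pos: [0.1569, 0.0438, 1.0541]
ee_rot: [[-0.266, 0.862, 0.433], [0.964, 0.238, 0.118], [-0.001, 0.449, -0.894]]
ft_force: [-0.9, -1.0, 0.9]
opening: 0.0919
grip_force: 0.0
```

```bash
python3 o.py
```

```text
7.3 [ 2.13e-01 -7.10e-02  5.80e-02  5.50e-02  2.69e+00 -1.00e-03] [0.1569 0.0438 1.0541]
[[-0.266  0.862  0.433]
 [ 0.964  0.238  0.118]
 [-0.001  0.449 -0.894]]
```

Call:
carry_out(moves="-1 0 0 -50 0;-1 0 0 -50 0;-1 0 0 -50 0;-1 0 0 -50 0;-1 0 0 0 0")

```text
time: 7.8
ee_pos: [0.0844, 0.0238, 1.0664]
ee_rot: [[-0.265, 0.815, 0.515], [0.964, 0.225, 0.141], [-0.001, 0.534, -0.846]]
ft_force: [-0.3, -0.1, 0.7]
opening: 0.0919
grip_force: 0.0
```

```bash
python3 o.py
```

```text
7.8 [ 0.275 -0.169  0.058 -0.01   2.69  -0.004] [0.0844 0.0238 1.0664]
[[-0.265  0.815  0.515]
 [ 0.964  0.225  0.141]
 [-0.001  0.534 -0.846]]
```

The tool axis is now along -n (tilt 0.563, azimuth 15.3°). Next I'll descend to a standoff in front of the lock.

Call:
carry_out(moves="-1 0 0 20 0;-1 0 0 40 0;-1 0 0 40 0;-1 0 0 40 0;-1 -8 -6 40 0;-1 -8 -6 40 0;-1 -8 -6 40 0;-1 -8 -6 40 0;-1 -8 -6 40 0;-1 0 0 0 0")

```text
time: 8.8
ee_pos: [0.1681, 0.0464, 0.8622]
ee_rot: [[-0.257, 0.832, 0.492], [0.966, 0.226, 0.123], [-0.009, 0.507, -0.862]]
ft_force: [-0.4, 0.9, 0.3]
opening: 0.092
grip_force: 0.0
```

```bash
python3 o.py
```

```text
8.8 [ 0.896 -0.58   1.152 -0.364  2.102  0.372] [0.1681 0.0464 0.8622]
[[-0.257  0.832  0.492]
 [ 0.966  0.226  0.123]
 [-0.009  0.507 -0.862]]
```

Call:
carry_out(moves="-1 0 10 30 0;-1 0 10 30 0;-1 0 10 30 0;-1 0 10 30 0;-1 0 0 40 0;-1 0 0 40 0;-1 0 0 40 0;-1 0 0 40 0;-1 0 0 0 0")

```text
time: 9.7
ee_pos: [0.2991, 0.0787, 0.6717]
ee_rot: [[-0.252, 0.839, 0.482], [0.968, 0.226, 0.112], [-0.015, 0.495, -0.869]]
ft_force: [-0.9, 0.2, 0.9]
opening: 0.0919
grip_force: 0.0
```

```bash
python3 o.py
```

```text
9.7 [ 0.28  -0.587  1.631 -0.025  1.579  0.015] [0.2991 0.0787 0.6717]
[[-0.252  0.839  0.482]
 [ 0.968  0.226  0.112]
 [-0.015  0.495 -0.869]]
```

```bash
cat > g.py <<'E'
from h import *
np.set_printoptions(precision=2,suppress=True)
yaw=np.radians(15.35); ex=np.array([np.cos(yaw),np.sin(yaw),0]); ey=np.array([-np.sin(yaw),np.cos(yaw),0]); ez=np.array([0,0,1.])
n=-.53*ex+.848*ez; up=.848*ex+.53*ez
grip=.5443*ex-.141*ey+.1254*ez
def go(target,o=None,turn=0):
    "tool-axis shift in mm to bring the grasp point (3 mm ahead of TCP) to target"
    o=o or get_obs(); R=o["ee_rot"]; d=1000*R.T@(target-o["ee_pos"]-.003*R[:,2]); print("t",o["time"],"shift",d,"tool y ang",np.degrees(np.arctan2(R[:,1]@ey,R[:,1]@up)),"tilt",-R[:,2]@np.c_[up,ey,n], "F",o["ft_force"],o["opening"])
E
python3 -c "
from g import *
go(grip+.12*n)"
```

```text
t 9.7 shift [-128.87  -70.5   470.73] tool y ang -0.25035079103723784 tilt [0.04 0.02 1.  ] F [-0.86  0.15  0.9 ] 0.09189476787843326
```

Call:
carry_out(moves="-1 -11 -6 40 0;-1 -11 -6 40 0;-1 -11 -6 40 0;-1 -11 -6 40 0;-1 -11 -6 40 0;-1 -11 -6 40 0;-1 -11 -6 40 0;-1 -11 -6 40 0;-1 -11 -6 40 0;-1 -11 -6 40 0;-1 -11 -6 40 0;-1 0 0 0 -7.2;-1 0 0 0 -7.2;-1 0 0 0 -7.2;-1 0 0 0 -7.2;-1 0 0 0 0")

```text
time: 11.3
ee_pos: [0.491, -0.0023, 0.2654]
ee_rot: [[-0.626, 0.606, 0.49], [0.736, 0.667, 0.116], [-0.257, 0.433, -0.864]]
ft_force: [-0.1, -0.4, -0.1]
opening: 0.0916
grip_force: 0.0
```

```bash
python3 -c "
from g import *
go(grip+.12*n);print(get_obs()['qpos'])
cv2.imwrite('pics/c3.png',cv2.resize(grab_frame('top')[100:260,205:365],(600,600),interpolation=cv2.INTER_CUBIC))"
```

```text
t 11.3 shift [ -1.08 -14.87  34.17] tool y ang 28.86033321995608 tilt [0.03 0.02 1.  ] F [-0.15 -0.36 -0.06] 0.09161536197077623
[-0.13 -0.12  2.22  0.34  0.57 -1.14]
```

View pics/c3.png

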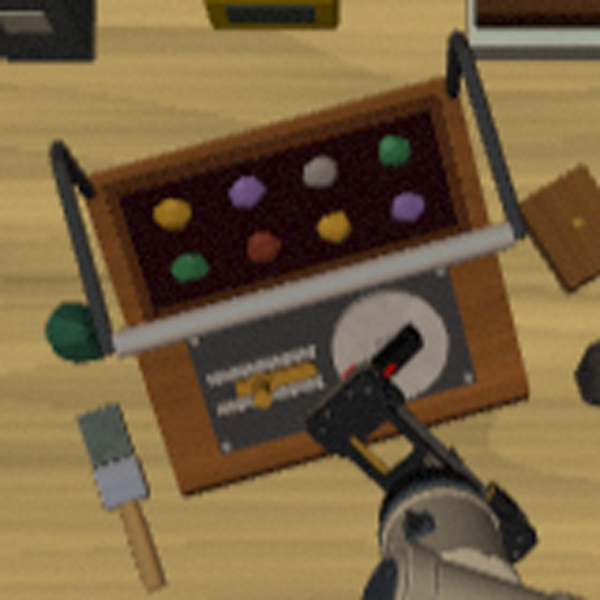

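The bar is at (410,340) in the crop with its red end down-left, and the gripper at (345,415) has its closing line across it. I'll move to just above the bar.

Call:
carry_out(moves="-1 -1 -8 20 0;-1 0 -7 14 0;-1 0 0 25 0;-1 0 0 25 0;-1 0 0 25 0;-1 0 0 0 0;-1 0 0 0 0")

```text
time: 12.05
ee_pos: [0.5332, 0.001, 0.1625]
ee_rot: [[-0.626, 0.609, 0.487], [0.738, 0.664, 0.117], [-0.252, 0.433, -0.865]]
ft_force: [1.0, 0.4, 0.7]
opening: 0.0919
grip_force: 0.0
```

```bash
python3 -c "
from g import *
go(grip+.004*n);print(get_obs()['qpos'])"
```

```text
t 12.05 shift [-3.58  6.18 40.13] tool y ang 28.673065931503253 tilt [0.03 0.02 1.  ] F [1.03 0.39 0.67] 0.09194755121884511
[-0.11  0.14  2.26  0.61  0.3  -1.42]
```

Call:
carry_out(moves="-1 -2 3 8 0;-1 -2 3 8 0;-1 0 0 8 0;-1 0 0 8 0;-1 0 0 8 0;-1 0 0 0 0;-1 0 0 0 0")

```text
time: 12.75
ee_pos: [0.5584, 0.0071, 0.1314]
ee_rot: [[-0.627, 0.608, 0.488], [0.737, 0.666, 0.117], [-0.254, 0.432, -0.865]]
ft_force: [0.8, -0.4, 0.2]
opening: 0.0919
grip_force: 0.0
```

```bash
python3 -c "
from g import *
go(grip+.004*n);print(get_obs()['qpos'])
cv2.imwrite('pics/c4.png',cv2.resize(grab_frame('top')[150:230,245:345],(750,600),interpolation=cv2.INTER_CUBIC))"
```

```text
t 12.75 shift [-0.16  0.26  0.15] tool y ang 28.813590971771372 tilt [0.03 0.02 1.  ] F [ 0.85 -0.4   0.21] 0.0919301851584004
[-0.09  0.24  2.23  0.76  0.23 -1.56]
```

View pics/c4.png

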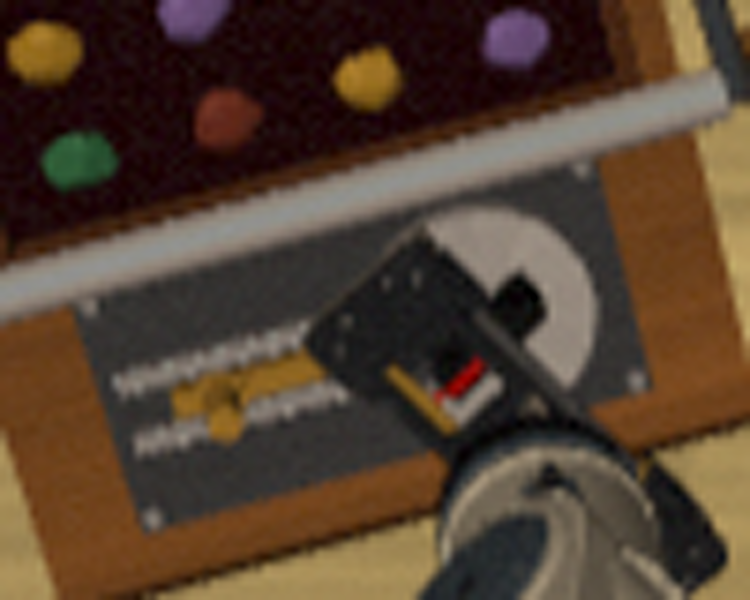

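The open jaws straddle the bar, which runs from (460,375) to (520,305), and there is no contact force. Closing now.

Call:
carry_out(moves="1 0 0 0 0;1 0 0 0 0;1 0 0 0 0;1 0 0 0 0;1 0 0 0 0;1 0 0 0 0;1 0 0 0 0;1 0 0 0 0", squeeze=15)

```text
time: 13.6
ee_pos: [0.558, 0.0071, 0.131]
ee_rot: [[-0.627, 0.608, 0.487], [0.736, 0.666, 0.117], [-0.254, 0.432, -0.865]]
ft_force: [-1.1, 1.0, 0.7]
opening: 0.0295
grip_force: 0.0
```

```bash
python3 -c "
from g import *
go(grip+.004*n);print(get_obs()['grip_force'])"
```

```text
t 13.6 shift [-0.43  0.67 -0.02] tool y ang 28.82025492859926 tilt [0.03 0.02 1.  ] F [-1.12  1.    0.7 ] 0.029548553330244073
0.0
```

Call:
carry_out(moves="1 0 0 0 0;1 0 0 0 0;1 0 0 0 0;1 0 0 0 0;1 0 0 0 0")

```text
time: 14.1
ee_pos: [0.5604, 0.0092, 0.1327]
ee_rot: [[-0.628, 0.605, 0.489], [0.735, 0.667, 0.12], [-0.253, 0.435, -0.864]]
ft_force: [11.7, 19.9, -0.5]
opening: 0.0146
grip_force: 14.8
```

Call:
carry_out(moves="1 0 3 0 0;1 0 0 0 0;1 0 0 0 0")

```text
time: 14.4
ee_pos: [0.5605, 0.0095, 0.1328]
ee_rot: [[-0.627, 0.607, 0.488], [0.736, 0.666, 0.117], [-0.254, 0.433, -0.865]]
ft_force: [4.9, 6.2, -0.6]
opening: 0.0145
grip_force: 14.9
```

Call:
carry_out(moves="1 0 1 0 3;1 0 0 0 4;1 0 0 0 4;1 0 0 0 4;1 0 0 0 0")

```text
time: 14.9
ee_pos: [0.5611, 0.01, 0.1332]
ee_rot: [[-0.447, 0.75, 0.488], [0.885, 0.451, 0.117], [-0.132, 0.484, -0.865]]
ft_force: [4.5, 5.7, -0.3]
opening: 0.0146
grip_force: 14.9
```

```bash
python3 -c "
from g import *
go(grip+.004*n);o=get_obs();print(o['qpos'],o['ee_rot'].T@o['ft_force'])"
```

```text
t 14.9 shift [-1.16 -3.96  0.08] tool y ang 13.673662057611393 tilt [0.03 0.02 1.  ] F [ 4.51  5.67 -0.35] 0.014573673901787878
[-0.08  0.24  2.23  0.73  0.23 -1.26] [3.05 5.77 3.17]
```

Rotation is going smoothly with low forces. I'll finish the turn.

Call:
carry_out(moves="1 0 1 0 4;1 0 0 0 4;1 0 0 0 4;1 0 0 0 1.7;1 0 0 0 0;1 0 0 0 0")

```text
time: 15.5
ee_pos: [0.5618, 0.0103, 0.1336]
ee_rot: [[-0.259, 0.834, 0.488], [0.966, 0.231, 0.117], [-0.015, 0.502, -0.865]]
ft_force: [2.7, 4.0, 0.8]
opening: 0.0145
grip_force: 14.9
```

```bash
python3 -c "
from g import *
go(grip+.004*n);o=get_obs();print(o['qpos'],o['ee_rot'].T@o['ft_force'],o['wrist_torque'])"
```

```text
t 15.5 shift [-2.12 -4.38  0.09] tool y ang 0.13356886143934968 tilt [0.03 0.02 1.  ] F [2.73 3.98 0.84] 0.014547651542497804
[-0.08  0.24  2.23  0.73  0.23 -1.02] [3.12 3.61 1.07] [ 0.75 -0.54  0.41]
```

Call:
carry_out(moves="-1 0 0 0 0;-1 0 0 0 0;-1 0 0 0 0;-1 0 0 0 0;-1 0 0 0 0;-1 0 0 -20 0;-1 0 0 -20 0;-1 0 0 -20 0;1 40 0 -10 0;1 40 0 -10 0;1 40 0 0 0;1 40 0 0 0;1 10 0 0 0;1 0 0 0 0")

```text
time: 16.9
ee_pos: [0.4844, 0.1456, 0.1983]
ee_rot: [[-0.261, 0.835, 0.484], [0.965, 0.234, 0.117], [-0.015, 0.498, -0.867]]
ft_force: [0.7, -0.1, 1.0]
opening: 0.0325
grip_force: 0.0
```

```bash
python3 -c "
from g import *
g2=grip+.0045*up+.002*(-ey)*0
go(g2+.15*ey+.007*n)
im=grab_frame('top');cv2.imwrite('pics/t5.png',im)
cv2.imwrite('pics/c5.png',cv2.resize(im[150:230,245:345],(750,600),interpolation=cv2.INTER_CUBIC))"
```

```text
t 16.9 shift [-2.01  1.48 72.36] tool y ang 0.2603731061990807 tilt [0.04 0.02 1.  ] F [ 0.73 -0.13  1.03] 0.03253694400808578
```

View pics/c5.png

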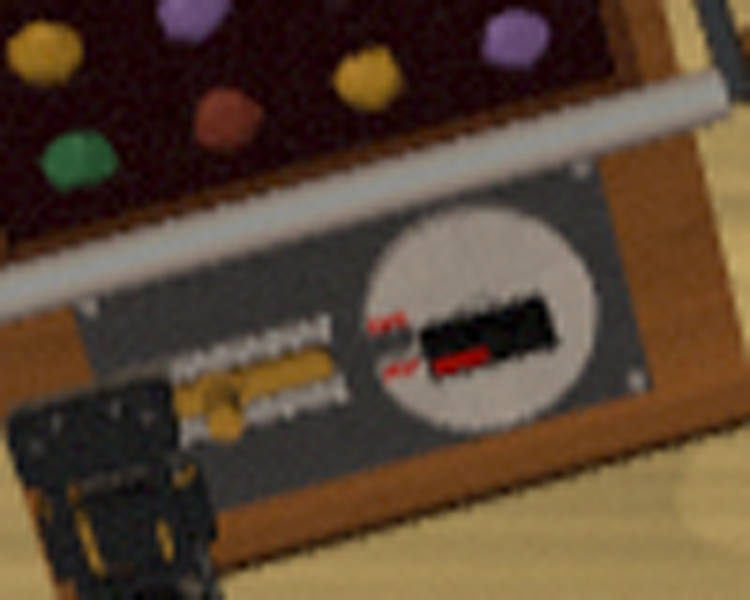

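The keyway's red lines at (387,323) and (402,370) straddle the bolt's axis, and the tongue tip is at (330,362). I'll check the angle with numbers before pushing.

```bash
python3 -c "
from g import *
np.set_printoptions(precision=4,suppress=True)
im=cv2.imread('pics/t5.png');big=cv2.resize(im[150:230,245:345],(800,640),interpolation=cv2.INTER_CUBIC)
hs=cv2.cvtColor(big,cv2.COLOR_BGR2HSV).astype(int);h,s,v=hs[...,0],hs[...,1],hs[...,2]
g2=grip+.0045*up
def pts(m,off):
    ys,xs=np.nonzero(m);q=[onplane('top',(245+(x+.5)/8-.5,150+(y+.5)/8-.5),g2+off*n,n)-g2 for x,y in zip(xs,ys)];q=np.array(q);return np.c_[q@ey,q@up]
def ang(p):
    w,V=np.linalg.eigh(np.cov(p.T));a=V[:,1]*np.sign(V[0,1]);return np.degrees(np.arctan2(a[1],a[0]))
xx=np.arange(800)[None]+0*h; yy=np.arange(640)[:,None]+0*h
def big1(m):
    k,l,st,c=cv2.connectedComponentsWithStats(m.astype(np.uint8));return l==1+np.argmax(st[1:,4])
red=((h<8)|(h>172))&(s>130)&(v>80)&(yy>310)&(xx>380)
k,l,st,c=cv2.connectedComponentsWithStats(red.astype(np.uint8))
for i in range(1,k):
    if st[i,4]>40:
        for off in(-.022,.012):
            p=pts(l==i,off);print('red',st[i,4],off,p.mean(0),ang(p))
bar=big1(((v<45)|red)&(xx>440)&(xx<610)&(yy>300)&(yy<410));p=pts(bar,.012);print('bar',p.mean(0),ang(p))
br=big1((h>12)&(h<30)&(s>120)&(yy>360)&(yy<480)&(xx>180)&(xx<370));p=pts(br&(xx>265),-.018);print('tongue',p.mean(0),p.max(0),p.min(0),ang(p))
"
```

```text
red 497 -0.022 [0.0396 0.0077] -1.4534657292043487
red 497 0.012 [0.04   0.0221] -1.4534657292042614
red 1081 -0.022 [ 0.0133 -0.0184] -0.9678698609037362
red 1081 0.012 [ 0.0142 -0.0034] -0.9678698609037635
red 368 -0.022 [ 0.0388 -0.0142] -0.8687195990304795
red 368 0.012 [0.0392 0.0008] -0.8687195990303833
bar [-0.0023  0.006 ] 8.060878185446086
tongue [0.0848 0.0002] [0.1045 0.0091] [ 0.0658 -0.0082] -2.2830931945697515
```

Call:
carry_out(moves="1 0 0 10 0;1 0 0 15 0;1 0 1 15 0;1 0 0 15 0;1 0 0 15 0;1 0 0 2 0;1 0 0 0 0;1 0 0 0 0")

```text
time: 17.75
ee_pos: [0.5206, 0.1522, 0.1364]
ee_rot: [[-0.257, 0.836, 0.484], [0.966, 0.231, 0.115], [-0.015, 0.498, -0.867]]
ft_force: [0.3, -0.0, -0.3]
opening: 0.0001
grip_force: 0.0
```

```bash
python3 -c "
from g import *
go(grip+.0045*up+.101*ey+.007*n)"
```

```text
t 17.75 shift [-48.88   0.42   1.22] tool y ang 0.060697452545417835 tilt [0.04 0.02 1.  ] F [ 0.32 -0.03 -0.29] 9.897236511315907e-05
```

Call:
carry_out(moves="1 -8 0 0 0;1 -8 0 0 0;1 -6 0 0 0;1 -4 0 0 0;1 -4 0 0 0;1 -3 0 0 0;1 0 0 0 0")

```text
time: 18.45
ee_pos: [0.5293, 0.1206, 0.1376]
ee_rot: [[-0.258, 0.835, 0.485], [0.966, 0.231, 0.116], [-0.015, 0.499, -0.866]]
ft_force: [-0.5, 0.5, -0.1]
opening: 0.0007
grip_force: 0.1
```

Call:
carry_out(moves="1 -3 0 0 0;1 -3 0 0 0;1 -2 0 0 0;1 0 0 0 0")

```text
time: 18.85
ee_pos: [0.5314, 0.1131, 0.1374]
ee_rot: [[-0.258, 0.835, 0.485], [0.966, 0.231, 0.116], [-0.015, 0.499, -0.867]]
ft_force: [0.0, 2.0, 0.6]
opening: 0.0003
grip_force: 0.4
```

```bash
python3 -c "
from g import *
go(grip+.0045*up+.101*ey+.007*n)"
```

```text
t 18.85 shift [-8.32 -0.1   1.38] tool y ang 0.0910955636725793 tilt [0.04 0.02 1.  ] F [0.04 2.   0.62] 0.0003089004356501316
```

The bolt slides with about 2 N and the nose should already be inside the keyway. I'll push on to the end stop.

Call:
carry_out(moves="1 -3 0 0 0;1 -2 0 0 0;1 -2 0 0 0;1 -1 0 0 0;1 0 0 0 0")

```text
time: 19.35
ee_pos: [0.5333, 0.1053, 0.1371]
ee_rot: [[-0.258, 0.836, 0.484], [0.966, 0.231, 0.116], [-0.015, 0.498, -0.867]]
ft_force: [1.2, 1.0, 1.0]
opening: 0.0003
grip_force: 0.4
```

Call:
carry_out(moves="1 -1 0 0 0;1 -1 0 0 0;1 0 0 0 0")

```text
time: 19.65
ee_pos: [0.5336, 0.1037, 0.1371]
ee_rot: [[-0.259, 0.836, 0.484], [0.966, 0.231, 0.116], [-0.015, 0.498, -0.867]]
ft_force: [-0.6, 5.4, 2.2]
opening: 0.0003
grip_force: 3.0
```

Call:
carry_out(moves="1 -1 0 0 0;1 -1 0 0 0;1 0 0 0 0")

```text
time: 19.95
ee_pos: [0.5337, 0.103, 0.1371]
ee_rot: [[-0.26, 0.836, 0.483], [0.966, 0.232, 0.118], [-0.014, 0.497, -0.868]]
ft_force: [-3.2, 20.4, 2.3]
opening: 0.0004
grip_force: 10.4
```

```bash
python3 -c "
from g import *
go(grip+.0045*up+.101*ey+.007*n)"
```

```text
t 19.95 shift [1.98 0.48 1.09] tool y ang 0.14570449275853622 tilt [0.04 0.01 1.  ] F [-3.18 20.44  2.34] 0.0003996873952731074
```

A firm 20 N stop came up where the end stop was expected. Backing off to check.

Call:
carry_out(moves="1 5 0 0 0;1 10 0 0 0;1 20 0 0 0;1 10 0 -20 0;1 0 0 -40 0;1 0 0 -40 0;1 0 0 -40 0;1 0 -20 -40 0;1 0 -20 -40 0;1 0 0 0 0")

```text
time: 20.95
ee_pos: [0.3807, 0.1096, 0.311]
ee_rot: [[-0.258, 0.832, 0.49], [0.966, 0.23, 0.118], [-0.015, 0.504, -0.864]]
ft_force: [0.2, -0.4, -0.1]
opening: 0.0004
grip_force: 0.0
```

```bash
python3 -c "
from g import *
im=grab_frame('top');cv2.imwrite('pics/t6.png',im);o=get_obs();print(o['time'],o['ee_pos'],o['ft_force'])
cv2.imwrite('pics/c6.png',cv2.resize(im[150:230,245:345],(750,600),interpolation=cv2.INTER_CUBIC))"
```

```text
21.0 [0.38 0.11 0.31] [1.23 0.1  1.23]
```

View pics/c6.png

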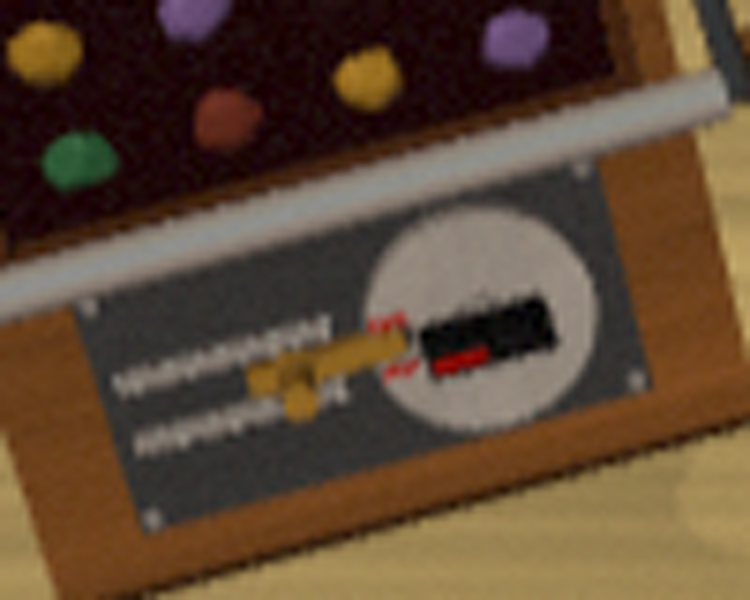

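The tongue tip at (405,342) lies between the red lines, seated in the keyway, and the arm is clear. Handing in.

```bash
python3 -c "
from cell import *
print(hand_in())"
```

```text
the job is handed in; nothing more can be done
None
```

The case is locked: I turned the hub until its keyway faced the bolt, slid the bolt to its end stop (last picture shows it in the keyway), backed the arm clear, and handed the job in at about 21 s.

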